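# Lay a shielding brick in running bond and clamp the stack

### The arm

A 7-joint arm with a two-finger parallel gripper is mounted at the origin on the work surface. World frame = base frame: x ahead of the robot, y to its left, z up, the work surface at z = 0. Lengths are in m, angles in degrees, forces in N, time in s.
With the tool pointing down it reaches from about 0.4 to 0.875 m from the base axis. Payload 19.3 kg.
Tool frame: the origin (TCP) lies on the centre line of the jaws, within the pads' length; the fingertips stand 8 mm ahead of it and the grasp point (between the pads) lies 11 mm behind it (arm.tip_reach is the z of the fingertips in the tool frame, in m); z points along the fingers, y is the direction in which the jaws open and shut (so a half turn about z gives the same grasp; the last joint's range is limited). The gripper opens to 85 mm and grips with 20 to 120 N. Pads are 22 mm wide; open, the fingers measure 114 mm over their backs; the gripper's body (76 mm by 85 mm) begins 54 mm behind the grasp point. The pads swing forward as they close: fully open they stand 13 mm farther back than shut.
Start: joints at [-79.194, 29.874, -2.08, 91.645, 1.215, 58.505, -6.463], TCP at [0.16, 0.604, 0.239] pointing down, gripper open.
Joint ranges: [-166.77, 166.77], [-17.47, 122.26], [-85.68, 81.53], [9.62, 139.38], [-72.42, 252.41], [9.2, 110.78], [-144.41, 144.41]. Speed limits (degrees/s): [108.29, 108.29, 136.94, 136.94, 172.46, 172.46, 172.46].

### API

Orientations are given as a 3x3 rotation matrix whose columns are the frame's x, y, z axes.
In Python, from plant import readout, cams, ticket, arm gives the robot as it stands.
- The arm moves only by the tool step_arm, never from a script. Its argument "series" is a list of rows, each a list of 7 numbers: the shift along the tool's x, y, z in mm, then the turn, a rotation vector about the tool's x, y, z in degrees, then the finger opening in mm, from 0 to 85.4. In form: [[x, y, z, wx, wy, wz, grip], ...]. A call has 1 to 20 rows; each row is the pose to reach, as a shift and turn from the pose commanded when the call began, along the tool's axes at that moment; what a row does not reach only later rows make up. A row lasts 1/12 s, in which the tool goes at most 41.7 mm and 7.16 degrees, less where a joint would pass 70% of its speed; a pose out of reach is approached as far as the arm can. A call with a gripper value outside its range is refused whole. The fingers move at their own pace and stop on an object; the grip force is fixed at half the most. Time passes only in rows, so rows that repeat a pose let the fingers close. It gives the time, the measured TCP pose, the force and the opening at its end, in the units of the state.
- readout.observe(): the state, without advancing time (a new reading comes with each control period).
- cams.read_camera(name): name is "scene" or "top" or "wrist"; returns a dict with "image" (400x640x3 uint8, blue, green, red), "z_map" (400x640 float32, m along the optical axis (not along the pixel's ray), 0 where there is no reading), "intrinsics" (3x3 intrinsics, pixels), "world_to_cam" (4x4, takes a point from world to camera coordinates). Camera axes: x right, y up, looking along -z (the intrinsics and any distortion apply to the point x, -y, -z); pixel columns grow to the right and rows downward; lengths in m; the calibration is good to about 2 mm. A picture is of the moment at which its call begins.
- ticket.hand_in(): hands the job in, once; it reports no verdict.
The state is a dict: "time_s": time; "q": joint angles; "dq": joint speeds; "joint_torque": joint torques, N m; "tcp_pos": TCP position; "ee_rot": TCP orientation; "ft_force": force on the tool from outside, world axes, zero at the start; "wrist_torque": the same for the moment, N m; "grip_width": opening from 0.0 (shut) to 1.0 (fully open).
Only numpy, scipy, OpenCV 4.12 (cv2) and the standard library are available. Lean on these libraries where they do the work, as an engineer would, in place of code of your own. Each camera call takes 0.05 s, during which the arm holds its last target. There are 200 camera calls.

### The job

Lay the loose full-length white brick in running bond on the two bricks fixed to the carriage: centred over their joint, half its length on each, its long faces in line with theirs; set it down, do not drop it. Then push the carriage fully home under the screw clamp, and turn the crank clockwise (seen from above) until the pad meets the brick, then snug it by about a quarter turn more, no harder, and let go. Leave the half-length brick and the other things on the bench where they are.

Things in the scene. Friction and masses are not known exactly. Their poses are not given: they have to be found in the camera images.
- brick_center (a point): Centre of the loose full-length brick, plain white plastic, 0.13 to 0.25 kg, 100 mm long (its y axis) x 50 mm wide (x) x 40 mm high (z), lying flat on the bench at the right; grasp it across its 50 mm width. One of two loose white bricks: this is the longer.
- half_brick_center (a point): Centre of the half-length brick, a bystander: the same white plastic, 50 x 50 x 40 mm high, flat on the bench at the right, not to be used. Which of the two loose bricks is nearer the robot varies.
- clamp: Grey screw clamp fixed to the bench, at a new place and yaw each time. Origin: on the bench, below the vertical screw's axis. In its frame: column on the +x side, its near face 77 mm from that axis; beam 46 mm wide, 175 to 211 mm up, from the column over the screw to x = -27 mm; nut's underside 168 mm up; rails along y from -120 to +355 mm on a base 8 mm high, x -50 to +50 mm.
- carriage (a joint): Travel of the carriage along the clamp's -y axis, m, 0 to 0.19. It starts between 0 and 0.03 (out on the clamp's +y side, for loading); 0.19 is fully home against the stop, with the joint of its bricks below the screw. Slides with 3 N of friction and stays where left.
- bed (a point): On the carriage: middle of the top of the first course, above the joint of its two fixed white bricks (100 x 50 x 40 mm each, end to end along y, 200 mm in all). 64 mm above the bench; axes as the clamp's (y along the course, z up). The loose brick belongs with its underside centred here, its centre 20 mm above.
- carriage_grip (a point): Grip point, 62 mm above the bench, of the carriage's upright bright steel handle: a round post 18 mm in diameter (22 mm at its top), from 24 to 94 mm above the bench, fixed to the carriage 140 mm to the +y side of the bed point and 40 mm from the end of the first course. Grip it from above, or push it along the clamp's -y.
- crank (a joint): Turn of the crank about the screw, rad, growing clockwise seen from above; 0 to 15, starts at 1 to 5. At 0 its arm points along the clamp's -x. A full turn clockwise lowers screw, pad and crank by 20 mm. It takes 0.12 N m (2.2 N at the knob), and 0.055 N m (1 N) more per quarter turn once the pad presses; it stays where left.
- crank_grip (a point): Middle of the crank's upright bright steel knob, a freely revolving round sleeve 23 mm in diameter and 54 mm tall (28 mm below this point to 26 mm above), 55 mm from the screw's axis. Grip it from above and carry it clockwise in a level circle, sinking 20 mm per turn; the gripper need not turn. The crank arm's top is 30 mm below this point.
- pad (a point): Centre of the underside of the round black rubber pad (46 mm diameter) on the screw's lower end. At crank 0 it is 130 mm above the bench; the laid brick's top is at 104 mm, so it clears that by 10 to 23 mm at the start. The pad is sprung: once on the brick it stays while the screw goes on, pressing 3.5 N per mm, 17.5 N for a quarter turn (12 mm spring travel).
- foot: The pad with its steel socket as one part (origin on the bench level below it at crank 0; use the pad point for its place).
- sand_timer: Bystander: sand timer, 52 mm diameter, 100 mm tall, upright; origin at the centre of its underside.
- reagent_bottle: Bystander: brown bottle, 64 mm diameter, 110 mm tall, upright; origin at the centre of its underside.
Mind the look-alikes: they are no part of the job. Leave any blue, orange or turquoise look-alike of the part that bears brick_center alone.

How it is judged (in metres and radians):
On the way, in this order (a step that is already met when the one before it is completed fails the run):
1. the brick lies in running bond on the first course, released, with the carriage still out (x of brick_center in the frame of bed between -0.008 and 0.008 m and y of brick_center in the frame of bed between -0.01 and 0.01 m and z of brick_center in the frame of bed between 0.016 and 0.024 m and angle between the y axis of brick_center and the y axis of bed, either way round below 0.09 rad and angle between brick_center's own z axis and vertical below 0.06 rad and contact force between the fingers and brick below 0.2 N and linear speed of brick below 0.03 m/s and value of joint carriage below 0.1 m), for 0.2 s.
2. the carriage is fully home, the brick still in bond (x of brick_center in the frame of bed between -0.008 and 0.008 m and y of brick_center in the frame of bed between -0.01 and 0.01 m and z of brick_center in the frame of bed between 0.016 and 0.024 m and angle between the y axis of brick_center and the y axis of bed, either way round below 0.09 rad and angle between brick_center's own z axis and vertical below 0.06 rad and value of joint carriage above 0.184 m), for 0.2 s.
3. the pad presses on the brick (all of step 2 and contact force between foot and brick above 6 N), for 0.2 s.
At the end, for the whole second after the job is handed in: The brick lies flat, centred over the joint within 8 mm across and 10 mm along, and within 0.09 rad of the course; the carriage is within 6 mm of home; the pad presses the brick with 6 to 32 N (0.09 to 0.45 turn past first touch); all is still (all of step 3 and contact force between foot and brick below 32 N and linear speed of brick below 0.02 m/s and velocity of joint crank between -0.1 and 0.1 rad/s).
It fails at once if the brick is dropped (falls faster than 0.7 m/s with no finger on it) (linear speed of brick above 0.7 m/s and contact force between the fingers and brick below 0.2 N).
It fails at once if the screw is overtightened (pad force above 40 N) (contact force between foot and brick above 40 N).
It fails at once if a bystander is shifted by more than 30 mm (distance of any of half_brick_center, sand_timer, reagent_bottle from where it was at the start of the episode above 0.03 m).
It also fails if it takes over 72 s, if anything falls off the work surface, if the arm or the gripper's body presses on something with over 40 N, if the wrist force passes 120 N, or if a joint passes its speed limit or range.

## Working session

There is one attempt and no reset: what is moved stays moved. The work goes in short steps, Python scripts to look and compute and a tool call to move; the robot and the scene stay as the last step left them, time stands still between calls to the robot, and variables do not carry over. Pictures are saved under pics/ and viewed, about 8 in all and at most 12, crops included, and the job is handed in when it is done.

Besides the shell and the picture viewer there is one more tool, called after "Emit:" as name([rows], argument=value, ...), one row to a line, values as JSON. step_arm: Moves the arm, as the interface text tells. Its arguments: {"type":"object","properties":{"series":{"type":"array","items":{"type":"array","items":{"type":"number"}}}},"required":["series"]}

```bash
ls; mkdir -p pics
cat > h.py <<'E'
import numpy as np, cv2
from plant import readout, cams, ticket, arm
def cam(name):
    c=cams.read_camera(name); return c
def cloud(c):
    K=np.array(c["intrinsics"]);z=c["z_map"];v,u=np.mgrid[:z.shape[0],:z.shape[1]]
    P=np.stack([(u-K[0,2])/K[0,0]*z,-(v-K[1,2])/K[1,1]*z,-z,np.ones_like(z)],-1)
    W=P@np.linalg.inv(np.array(c["world_to_cam"])).T
    W=W[...,:3]; W[z==0]=np.nan; return W
def ray(c,u,v,h):
    K=np.array(c["intrinsics"]);T=np.linalg.inv(np.array(c["world_to_cam"]))
    d=T[:3,:3]@np.array([(u-K[0,2])/K[0,0],-(v-K[1,2])/K[1,1],-1]);o=T[:3,3]
    return o+d*(h-o[2])/d[2]
E
python3 - <<'E'
from h import *
s=readout.observe();print(s["time_s"],s["tcp_pos"],s["ee_rot"],s["grip_width"])
for n in("scene","top"):
    c=cam(n);cv2.imwrite(f"pics/{n}0.png",c["image"]);np.savez(f"pics/{n}0.npz",**c)
    print(n,np.linalg.inv(c["world_to_cam"])[:3,3],c["intrinsics"])
E
```

```text
pics
0.0 [0.15993099 0.60387265 0.2387338 ] [[-9.66692623e-01  2.55940115e-01 -1.73862350e-04]
 [ 2.55940150e-01  9.66692009e-01 -1.09501130e-03]
 [-1.12185974e-04 -1.10303770e-03 -9.99999385e-01]] 0.9991545706864926
scene [ 1.36966398 -0.48387522  1.11494827] [[464.91128952   0.         319.17365709]
 [  0.         464.91128952 198.17688931]
 [  0.           0.           1.        ]]
top [ 0.52890999 -0.02891292  1.18410958] [[365.30987946   0.         321.18351364]
 [  0.         365.30987946 192.58210491]
 [  0.           0.           1.        ]]
```

View pics/scene0.png

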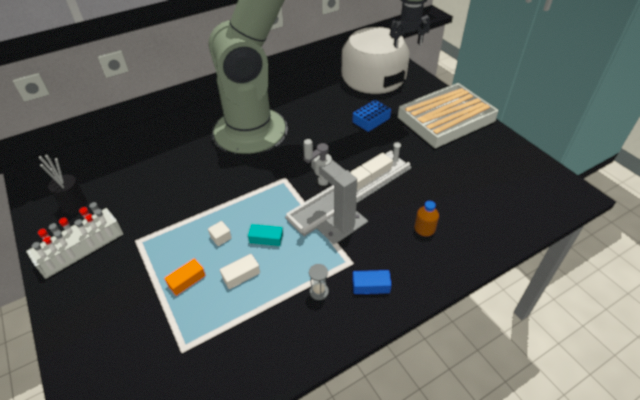

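View pics/top0.png

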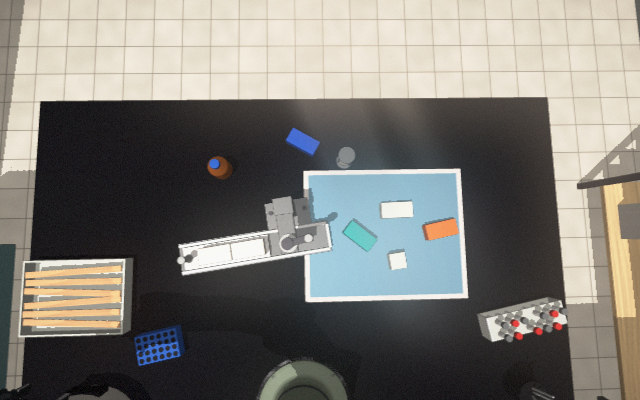

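The scene view shows the robot at the top, with the clamp, carriage and mat in the centre. In the top view:

| Item | Top-view pixel |
|---|---|
| Long white brick | (397,209) |
| Half brick | (398,261) |
| Turquoise look-alike | (360,235) |
| Orange look-alike | (441,229) |
| Blue look-alike | (303,141) |
| Fixed course (white) | (228,251) |
| Handle | (183,260) |
| Knob | about (308,238) |
| Screw/beam | about (287,240) |

The only plain white piece of full length off the carriage is the one at (397,209), so I choose that. Next I measure it and check it in a close crop.

Run:
```python
from h import *
c=dict(np.load("pics/top0.npz"));im=c["image"];W=cloud(c)
hsv=cv2.cvtColor(im,cv2.COLOR_BGR2HSV)
def rect(mask,h,tag):
    cs,_=cv2.findContours(mask.astype(np.uint8),cv2.RETR_EXTERNAL,cv2.CHAIN_APPROX_NONE)
    for k in cs:
        if cv2.contourArea(k)<60: continue
        p=np.array([ray(c,u,v,h)[:2] for u,v in k[:,0]],np.float32)
        m=cv2.moments(k);r=cv2.minAreaRect(p)
        print(tag,m["m10"]/m["m00"],m["m01"]/m["m00"],"ctr",r[0],"size",r[1],"ang",r[2])
z=W[...,2]
sub=np.zeros(im.shape[:2],bool);sub[150:310,150:480]=1
wh=sub&(hsv[...,1]<40)&(hsv[...,2]>150)
rect(wh&(abs(z-.04)<.012)&(W[...,1]<-.1),.04,"brick")
rect(wh&(abs(z-.064)<.012)&(W[...,1]>.05),.064,"course")
# zones by height
for lo,hi in((.07,.1),(.1,.16),(.16,.2),(.2,.23),(.23,.3)):
    m=sub&(z>lo)&(z<hi)
    n,l,st,ce=cv2.connectedComponentsWithStats(m.astype(np.uint8))
    for i in range(1,n):
        if st[i,4]>5: print(lo,hi,st[i],W[l==i].mean(0).round(4),W[l==i].min(0).round(3),W[l==i].max(0).round(3))
cr=cv2.resize(im[180:290,170:350],None,fx=4.2,fy=4.2,interpolation=cv2.INTER_CUBIC)
cv2.imwrite("pics/crop1.png",cr)
cr=cv2.resize(im[160:300,320:480],None,fx=4,fy=4,interpolation=cv2.INTER_CUBIC)
cv2.imwrite("pics/crop2.png",cr)
```

```text
brick 397.6240227434257 260.363184079602 ctr (0.4374746084213257, -0.29983437061309814) size (0.049268271774053574, 0.05169498175382614) ang 7.912036895751953
brick 396.71828426026894 209.23518720465285 ctr (0.5963895320892334, -0.3036161959171295) size (0.05003463849425316, 0.102094866335392) ang 1.6016151905059814
course 230.85064196326994 251.34080936128717 ctr (0.4776279926300049, 0.20959368348121643) size (0.04952855408191681, 0.198270782828331) ang 8.176671028137207
0.07 0.1 [339 150  15  14  62] [ 0.757  -0.1408  0.098 ] [ 0.737 -0.163  0.075] [ 0.777 -0.121  0.1  ]
0.07 0.1 [349 150   6   9  19] [ 0.7618 -0.1606  0.0982] [ 0.751 -0.167  0.096] [ 0.776 -0.151  0.1  ]
0.07 0.1 [339 154   2   5   6] [ 0.7563 -0.121   0.0994] [ 0.751 -0.123  0.099] [ 0.764 -0.12   0.1  ]
0.07 0.1 [208 156  20  20 214] [0.7346 0.2453 0.0792] [0.709 0.222 0.07 ] [0.769 0.28  0.097]
0.07 0.1 [178 256   9   8  55] [0.4576 0.3467 0.0909] [0.448 0.338 0.072] [0.468 0.357 0.098]
0.1 0.16 [339 150  17  13 101] [ 0.7585 -0.144   0.1019] [ 0.738 -0.169  0.1  ] [ 0.775 -0.121  0.106]
0.1 0.16 [210 159  10  10  85] [0.7379 0.2496 0.1099] [0.724 0.237 0.102] [0.751 0.264 0.115]
0.2 0.23 [272 196  27  59 875] [0.561  0.0365 0.2125] [0.474 0.003 0.201] [0.627 0.071 0.22 ]
0.23 0.3 [281 235  25  15 214] [0.5062 0.0173 0.2598] [ 0.489 -0.016  0.247] [0.523 0.044 0.266]
```

View pics/crop1.png

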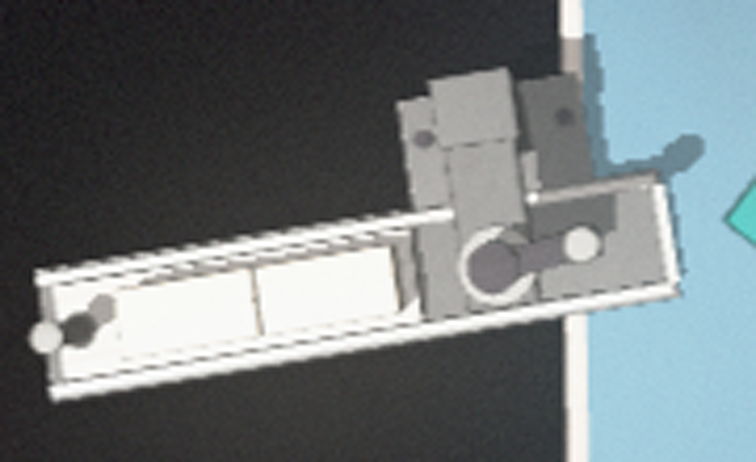

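View pics/crop2.png

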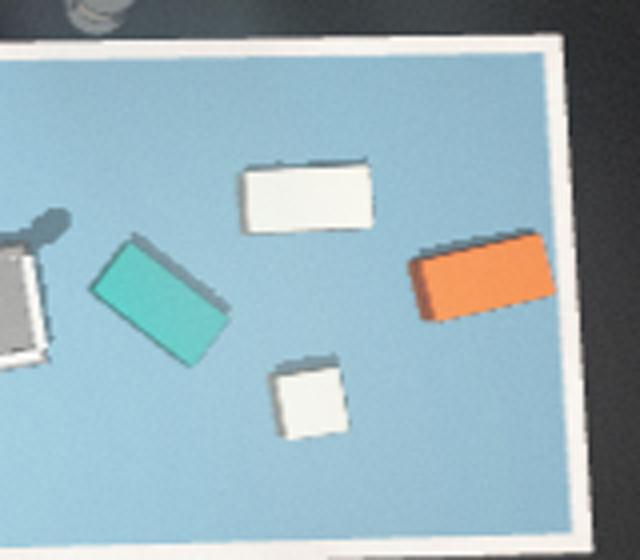

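Crop 1 shows the course with its joint at (257,300), the handle at (45,337), the ring and screw at (497,265), and the knob at (581,243). Crop 2 confirms the choice: the long white brick is at (308,198), apart from the square one at (312,402), the turquoise one and the orange one. Sizes and heights agree with the description, and the handle predicted from the bed lies within 2 mm of the one measured. Next I work out the move to a point over the brick.

```bash
cat >> h.py <<'E'
from scipy.spatial.transform import Rotation as Ro
def go(pts):
    """pts: list of (x,y,z,yaw of tool y axis deg, or None) world -> rows in present tool axes (mm, deg)"""
    s=readout.observe();R=np.array(s["ee_rot"]);p=np.array(s["tcp_pos"])
    print("t",round(s["time_s"],2),"tcp",p.round(4),"yaw",round(np.degrees(np.arctan2(R[1,1],R[0,1])),2),"tilt",np.degrees(np.arccos(-R[2,2])).round(2),"g",round(s["grip_width"],3),"F",np.round(s["ft_force"],1))
    for x,y,z,a in pts:
        cur=np.degrees(np.arctan2(R[1,1],R[0,1]))
        a=cur+(a-cur+90)%180-90
        a=np.radians(a)
        G=np.array([[-np.sin(a),np.cos(a),0],[np.cos(a),np.sin(a),0],[0,0,-1]])
        G[:,0]=np.cross(G[:,1],G[:,2])
        print((R.T@(np.array([x,y,z])-p)*1e3).round(1),np.degrees(Ro.from_matrix(R.T@G).as_rotvec()).round(2))
E
python3 - <<'E'
from h import *
c=dict(np.load("pics/top0.npz"));W=cloud(c);z=W[...,2]
m=np.zeros(z.shape,bool);m[228:250,300:318]=1
m&=(z>.22)&(z<.3);print("knob",m.sum(),W[m].mean(0),np.median(z[m]),np.argwhere(m).min(0),np.argwhere(m).max(0))
print(ray(c,308.3,237.9,.27),ray(c,288,242,.235))
go([(0.5,0.3,0.38,40),(0.58,-0.24,0.30,1.6),(0.59,-.304,.22,1.6)])
E
```

```text
knob 39 [ 0.51305887 -0.01073556  0.25837558] 0.257877679274888 [233 300] [243 313]
[ 0.51576134 -0.02459009  0.27      ] [0.50586097 0.02786401 0.235     ]
t 0.1 tcp [0.1599 0.6039 0.2388] yaw 75.17 tilt 0.06 g 1.003 F [ 0.5 -0.3 -0.5]
[-406.5 -206.9 -141. ] [-5.000e-02  2.000e-02  3.517e+01]
[-622.1 -708.3  -60.4] [-4.000e-02  4.000e-02  7.357e+01]
[-648.1 -767.6   19.6] [-4.000e-02  4.000e-02  7.357e+01]
```

Emit:
step_arm([
  [-406,-207,-141,0,0,35,85],
  [-406,-207,-141,0,0,35,85],
  [-406,-207,-141,0,0,35,85],
  [-406,-207,-141,0,0,35,85],
  [-406,-207,-141,0,0,35,85],
  [-406,-207,-141,0,0,35,85],
  [-406,-207,-141,0,0,35,85],
  [-406,-207,-141,0,0,35,85],
  [-406,-207,-141,0,0,35,85],
  [-406,-207,-141,0,0,35,85],
  [-406,-207,-141,0,0,35,85],
  [-406,-207,-141,0,0,35,85],
  [-622,-708,-60,0,0,73.6,85],
  [-622,-708,-60,0,0,73.6,85],
  [-622,-708,-60,0,0,73.6,85],
  [-622,-708,-60,0,0,73.6,85],
  [-622,-708,-60,0,0,73.6,85],
  [-622,-708,-60,0,0,73.6,85],
  [-622,-708,-60,0,0,73.6,85],
  [-622,-708,-60,0,0,73.6,85],
])

```text
time_s: 1.77
tcp_pos: [0.5479, -0.0277, 0.331]
ee_rot: [[-0.027, 1.0, -0.0], [1.0, 0.027, 0.0], [0.0, -0.0, -1.0]]
ft_force: [0.9, -0.0, 0.0]
grip_width: 0.995
```

Run:
```python
from h import *
go([(0.57,-0.304,0.26,1.6),(0.57,-.304,.22,1.6)])
```

```text
t 1.77 tcp [ 0.5479 -0.0277  0.331 ] yaw 1.57 tilt 0.01 g 0.995 F [ 0.9 -0.   0. ]
[-276.8   14.5   71. ] [-0.01 -0.   -0.03]
[-276.8   14.5  111. ] [-0.01 -0.   -0.03]
```

Emit:
step_arm([
  [-277,14,71,0,0,0,85],
  [-277,14,71,0,0,0,85],
  [-277,14,71,0,0,0,85],
  [-277,14,71,0,0,0,85],
  [-277,14,71,0,0,0,85],
  [-277,14,71,0,0,0,85],
  [-277,14,71,0,0,0,85],
  [-277,14,71,0,0,0,85],
  [-277,14,71,0,0,0,85],
  [-277,14,71,0,0,0,85],
])

```text
time_s: 2.6
tcp_pos: [0.5697, -0.3021, 0.2599]
ee_rot: [[-0.027, 1.0, -0.001], [1.0, 0.027, 0.001], [0.001, -0.001, -1.0]]
ft_force: [0.8, -0.2, -0.1]
grip_width: 0.994
```

```bash
cat >> h.py <<'E'
def whites(c,h,box=None,tol=.012,amin=300):
    """white tops at height h -> min-area rectangles in world"""
    W=cloud(c);hsv=cv2.cvtColor(c["image"],cv2.COLOR_BGR2HSV)
    m=(hsv[...,1]<45)&(hsv[...,2]>130)&(abs(W[...,2]-h)<tol)
    cs,_=cv2.findContours(m.astype(np.uint8),cv2.RETR_EXTERNAL,cv2.CHAIN_APPROX_NONE)
    for k in cs:
        if cv2.contourArea(k)<amin: continue
        p=np.array([ray(c,u,v,h)[:2] for u,v in k[:,0]],np.float32);r=cv2.minAreaRect(p)
        print("ctr",np.round(r[0],4),"size",np.round(r[1],4),"ang",round(r[2],2),"z",np.nanmedian(W[m][:,2]).round(4),"px",k[:,0].min(0),k[:,0].max(0))
E
python3 - <<'E'
from h import *
c=cam("wrist");cv2.imwrite("pics/w1.png",c["image"])
print(np.linalg.inv(c["world_to_cam"])[:3,3]);whites(c,.04)
go([(0.596,-0.304,0.1,1.6)])
E
```

```text
[ 0.56800413 -0.236993    0.39427186]
ctr [ 0.4363 -0.3015] size [0.0488 0.049 ] ang 7.88 z 0.0396 px [174 144] [224 191]
ctr [ 0.5947 -0.3044] size [0.0491 0.0986] ang 1.63 z 0.0396 px [321 129] [366 217]
t 2.65 tcp [ 0.57   -0.3014  0.2603] yaw 1.63 tilt 0.04 g 0.991 F [-0.4  0.9  0.3]
[ -3.4  25.9 160.3] [-0.   -0.04  0.03]
```

View pics/w1.png

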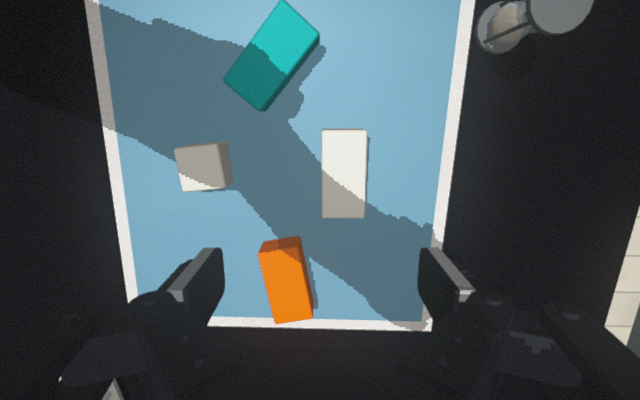

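The wrist view shows the long white brick at (344,173) with its edges clear, and the half brick at (203,167). The wrist and top measurements agree within 2 mm. Next I descend and grip.

Run:
```python
from h import *
go([(0.5955,-0.304,0.1,1.6),(0.5955,-.304,.014,1.6)])
```

```text
t 2.65 tcp [ 0.57   -0.3014  0.2603] yaw 1.63 tilt 0.04 g 0.991 F [-0.4  0.9  0.3]
[ -3.4  25.4 160.3] [-0.   -0.04  0.03]
[ -3.5  25.4 246.3] [-0.   -0.04  0.03]
```

Emit:
step_arm([
  [-3,25,160,0,0,0,85],
  [-3,25,160,0,0,0,85],
  [-3,25,160,0,0,0,85],
  [-3,25,160,0,0,0,85],
  [-3,25,160,0,0,0,85],
  [-3,25,160,0,0,0,85],
  [-3,25,160,0,0,0,85],
])

```text
time_s: 3.23
tcp_pos: [0.5956, -0.3048, 0.1028]
ee_rot: [[-0.028, 1.0, 0.002], [1.0, 0.028, -0.001], [-0.001, 0.002, -1.0]]
ft_force: [-0.0, 0.7, 0.6]
grip_width: 0.999
```

Run:
```python
from h import *
go([(0.5955,-.304,.014,1.6)])
c=cam("wrist");whites(c,.04)
```

```text
t 3.23 tcp [ 0.5956 -0.3048  0.1028] yaw 1.61 tilt 0.13 g 0.999 F [-0.   0.7  0.6]
[ 0.9 -0.3 88.8] [0.12 0.07 0.01]
ctr [ 0.4372 -0.3012] size [0.0495 0.0485] ang 7.78 z 0.0396 px [ 19 163] [116 243]
ctr [ 0.5952 -0.3043] size [0.0482 0.0987] ang 1.88 z 0.0396 px [280 137] [359 285]
```

Emit:
step_arm([
  [0,0,40,0,0,0,85],
  [0,0,70,0,0,0,85],
  [0,0,87,0,0,0,85],
  [0,0,87,0,0,0,85],
  [0,0,87,0,0,0,85],
  [0,0,87,0,0,0,40],
  [0,0,87,0,0,0,40],
  [0,0,87,0,0,0,40],
  [0,0,87,0,0,0,40],
  [0,0,87,0,0,0,40],
  [0,0,87,0,0,0,40],
  [0,0,87,0,0,0,40],
  [0,0,87,0,0,0,40],
  [0,0,87,0,0,0,40],
  [0,0,87,0,0,0,40],
  [0,0,80,0,0,0,40],
  [0,0,60,0,0,0,40],
])

```text
time_s: 4.7
tcp_pos: [0.5937, -0.3041, 0.0393]
ee_rot: [[-0.027, 1.0, -0.003], [1.0, 0.027, 0.001], [0.001, -0.003, -1.0]]
ft_force: [-0.2, 0.1, -1.5]
grip_width: 0.579
```

Run:
```python
from h import *
c=cam("wrist");cv2.imwrite("pics/w2.png",c["image"]);whites(c,.067,tol=.015)
go([(0.5955,-.304,.34,1.6),(.51,0,.38,5),(.4776,.2096,.30,8.18)])
```

```text
ctr [ 0.5937 -0.2896] size [0.0464 0.0725] ang 1.65 z 0.0636 px [252 156] [391 344]
t 4.75 tcp [ 0.5957 -0.3055  0.0444] yaw 1.56 tilt 0.15 g 0.575 F [ 3.9 -2.7  2.9]
[   1.1    0.5 -295.6] [ 0.13  0.07 -0.04]
[ 307.3  -76.6 -336.1] [ 0.13  0.07 -3.44]
[ 517.8 -103.5 -256.4] [ 0.13  0.08 -6.62]
```

Gripped (opening 49 mm, brick up by about 25 mm). Next I lift and carry it over the bed.

Emit:
step_arm([
  [1,0,-40,0,0,0,40],
  [1,0,-80,0,0,0,40],
  [1,0,-120,0,0,0,40],
  [1,0,-160,0,0,0,40],
  [1,0,-200,0,0,0,40],
  [1,0,-240,0,0,0,40],
  [20,-5,-280,0,0,0,40],
  [60,-15,-300,0,0,0,40],
  [100,-25,-310,0,0,0,40],
  [140,-35,-320,0,0,0,40],
  [180,-45,-325,0,0,-1,40],
  [220,-55,-330,0,0,-2,40],
  [260,-65,-335,0,0,-3,40],
  [300,-75,-336,0,0,-3.4,40],
  [340,-80,-325,0,0,-4,40],
  [380,-86,-305,0,0,-5,40],
  [415,-91,-290,0,0,-6,40],
  [450,-96,-275,0,0,-6.6,40],
  [485,-100,-265,0,0,-6.6,40],
  [505,-103,-256,0,0,-6.6,40],
])

```text
time_s: 6.42
tcp_pos: [0.4764, 0.2014, 0.2959]
ee_rot: [[-0.146, 0.989, -0.001], [0.989, 0.146, 0.001], [0.001, -0.0, -1.0]]
ft_force: [0.1, 0.8, -2.6]
grip_width: 0.576
```

Emit:
step_arm([
  [8,0,5,0,0,0,40],
  [12,0,30,0,0,0,40],
  [12,0,60,0,0,0,40],
  [12,0,60,0,0,0,40],
  [12,0,60,0,0,0,40],
])

```text
time_s: 6.83
tcp_pos: [0.4761, 0.2082, 0.2366]
ee_rot: [[-0.141, 0.99, -0.001], [0.99, 0.141, -0.001], [-0.001, -0.001, -1.0]]
ft_force: [0.6, -0.4, -1.3]
grip_width: 0.578
```

Run:
```python
from h import *
go([(.4776,.2096,.15,8.18)])
for n in("wrist","top","scene"):
    c=cam(n);cv2.imwrite(f"pics/{n}3.png",c["image"]);np.savez(f"pics/{n}3.npz",**c)
    print(n);whites(c,.064,tol=.008,amin=100)
```

```text
t 6.83 tcp [0.4761 0.2082 0.2366] yaw 8.11 tilt 0.1 g 0.578 F [ 0.6 -0.4 -1.3]
[ 1.3  1.8 86.6] [-0.08  0.06 -0.07]
wrist
ctr [0.4657 0.2743] size [0.0494 0.0682] ang 8.25 z 0.0635 px [292  68] [347 146]
top
ctr [ 0.2331 -0.659 ] size [0.0723 0.0306] ang 69.03 z 0.063 px [509 321] [532 333]
ctr [ 0.2528 -0.6774] size [0.0708 0.2417] ang 11.59 z 0.063 px [486 300] [562 341]
ctr [0.4859 0.1511] size [0.0493 0.0799] ang 8.3 z 0.063 px [237 238] [264 258]
scene
ctr [ 0.2542 -0.6807] size [0.0754 0.2394] ang 11.53 z 0.0632 px [ 27 209] [116 266]
ctr [0.4768 0.2256] size [0.0565 0.1657] ang 8.46 z 0.0632 px [351 154] [392 184]
```

View pics/wrist3.png

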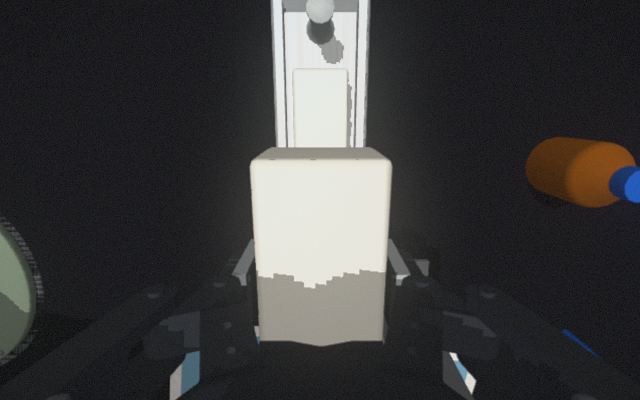

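The wrist view shows the held brick squarely between the pads with its far top edge near row 160. Beyond it the course end is at (320,68) and the handle at (320,8). I measure the held brick against the course in this same camera.

Run:
```python
from h import *
c=dict(np.load("pics/wrist3.npz"));W=cloud(c)
b=W[200:260,280:360].reshape(-1,3);zt=np.nanmedian(b[:,2]);print("brick top z",zt)
hsv=cv2.cvtColor(c["image"],cv2.COLOR_BGR2HSV)
m=(hsv[...,1]<60)&(hsv[...,2]>60)&(abs(W[...,2]-zt)<.006);m[:150]=0
ks,_=cv2.findContours(m.astype(np.uint8),cv2.RETR_EXTERNAL,cv2.CHAIN_APPROX_NONE);k=max(ks,key=cv2.contourArea)
p=np.array([ray(c,u,v,zt)[:2] for u,v in k[:,0]],np.float32);r=cv2.minAreaRect(p);print(r)
a=np.radians(8.18);X=np.array([np.cos(a),np.sin(a)]);Y=np.array([-np.sin(a),np.cos(a)])
t=np.array([.4761,.2082]);d=p-t
print("x' range",np.percentile(d@X,[1,99]),"y' max",(d@Y).max(), "ymin",(d@Y).min())
d=np.array([.4608,.3080])-t;print("course end rel tcp",d@X,d@Y)
```

```text
brick top z 0.26095759805926144
((0.47469574213027954, 0.22077418863773346), (0.06597448140382767, 0.07536393404006958), 8.17693042755127)
x' range [-0.03169124  0.03216378] y' max 0.05032914076409216 ymin -0.02503582098915319
course end rel tcp -0.0009444510411471187 0.10096156700562288
```

Emit:
step_arm([
  [1,0.5,40,0,0,0,40],
  [1,0.5,80,0,0,0,40],
  [1,0.5,110,0,0,0,40],
  [1,0.5,130,0,0,0,40],
  [1,0.5,142,0,0,0,40],
  [1,0.5,148,0,0,0,40],
  [1,0.5,150,0,0,0,40],
  [1,0.5,150,0,0,0,40],
  [1,0.5,150,0,0,0,40],
])

```text
time_s: 7.73
tcp_pos: [0.4774, 0.2105, 0.0876]
ee_rot: [[-0.142, 0.99, 0.002], [0.99, 0.142, 0.001], [0.001, 0.002, -1.0]]
ft_force: [0.7, -0.2, -2.4]
grip_width: 0.574
```

Run:
```python
from h import *
go([(.4765,.2093,.0796,8.18)])
for n in("top","scene","wrist"):
    c=cam(n);cv2.imwrite(f"pics/{n}4.png",c["image"]);np.savez(f"pics/{n}4.npz",**c)
c=dict(np.load("pics/wrist4.npz"));W=cloud(c)
print("brick top",np.nanmedian(W[200:260,290:350,2])); whites(c,.064,tol=.008)
go([])
```

```text
t 7.73 tcp [0.4774 0.2105 0.0876] yaw 8.17 tilt 0.1 g 0.574 F [ 0.7 -0.2 -2.4]
[-1. -1.  8.] [ 0.09 -0.04 -0.01]
brick top 0.11178136082000037
ctr [0.4646 0.2826] size [0.0489 0.0508] ang 8.26 z 0.0636 px [261  32] [370 148]
t 7.88 tcp [0.4771 0.2104 0.0872] yaw 8.17 tilt 0.08 g 0.576 F [ 0.5  0.2 -2.6]
```

Emit:
step_arm([
  [-1,-1,2,0,0,0,40],
  [-1,-1,4,0,0,0,40],
  [-1,-1,5,0,0,0,40],
  [-1,-1,6,0,0,0,40],
  [-1,-1,6.5,0,0,0,40],
  [-1,-1,7,0,0,0,40],
  [-1,-1,7,0,0,0,40],
])

```text
time_s: 8.47
tcp_pos: [0.4758, 0.209, 0.0794]
ee_rot: [[-0.142, 0.99, -0.0], [0.99, 0.142, -0.0], [-0.0, -0.0, -1.0]]
ft_force: [-0.6, 1.2, -1.3]
grip_width: 0.571
```

Run:
```python
from h import *
c=cam("wrist");W=cloud(c)
print("brick top",np.nanmedian(W[200:260,290:350,2]));go([])
```

```text
brick top 0.10371372385334068
t 8.52 tcp [0.4758 0.209  0.0794] yaw 8.17 tilt 0.0 g 0.577 F [-0.2 -0.   0.1]
```

The brick top now reads 104 mm and the weight has come off the wrist, so it is seated. Next I release it and rise.

Emit:
step_arm([
  [0,0,0,0,0,0,55],
  [0,0,0,0,0,0,65],
  [0,0,0,0,0,0,85],
  [0,0,0,0,0,0,85],
  [0,0,0,0,0,0,85],
  [0,0,0,0,0,0,85],
  [0,0,-10,0,0,0,85],
  [0,0,-40,0,0,0,85],
  [0,0,-80,0,0,0,85],
  [0,0,-120,0,0,0,85],
  [0,0,-150,0,0,0,85],
  [0,0,-150,0,0,0,85],
  [0,0,-150,0,0,0,85],
])

```text
time_s: 9.6
tcp_pos: [0.4763, 0.2094, 0.2315]
ee_rot: [[-0.142, 0.99, 0.003], [0.99, 0.142, 0.002], [0.002, 0.003, -1.0]]
ft_force: [-0.2, -0.4, -0.8]
grip_width: 0.996
```

Run:
```python
from h import *
for n in("wrist","top","scene"):
    c=cam(n);cv2.imwrite(f"pics/{n}5.png",c["image"]);np.savez(f"pics/{n}5.npz",**c)
    print(n);whites(c,.104,tol=.008,amin=100);whites(c,.064,tol=.008,amin=100)
    W=cloud(c);m=abs(W[...,2]-.09)<.009;m&=(abs(W[...,0]-.457)<.03)&(abs(W[...,1]-.348)<.03)
    print("handle",m.sum(),W[m].mean(0) if m.any() else 0)
go([(.4573,.3475,.23,8.18),(.4573,.3475,.051,8.18)])
```

```text
wrist
ctr [0.4756 0.2093] size [0.0494 0.098 ] ang 8.24 z 0.1036 px [288 132] [350 247]
ctr [0.487  0.1277] size [0.049  0.0299] ang 8.13 z 0.0636 px [295 248] [343 275]
ctr [0.4646 0.2823] size [0.0494 0.051 ] ang 8.28 z 0.0636 px [291  70] [347 130]
handle 618 [0.45538327 0.34559407 0.09200409]
top
ctr [0.4791 0.2007] size [0.0498 0.0818] ang 8.29 z 0.1033 px [216 241] [246 262]
ctr [ 0.7608 -0.1429] size [0.0454 0.046 ] ang 89.2 z 0.1033 px [339 147] [354 162]
ctr [ 0.2331 -0.659 ] size [0.0722 0.0304] ang 68.46 z 0.0627 px [509 321] [532 333]
ctr [ 0.2528 -0.6774] size [0.0708 0.2419] ang 11.59 z 0.0627 px [486 300] [562 341]
ctr [0.4881 0.136 ] size [0.0493 0.0496] ang 8.25 z 0.0627 px [247 238] [264 256]
handle 0 0
scene
ctr [ 0.7602 -0.1469] size [0.05   0.0468] ang 85.41 z 0.1025 px [309 264] [328 280]
ctr [0.4789 0.2039] size [0.0552 0.1069] ang 9.17 z 0.1025 px [351 151] [382 173]
ctr [ 0.2542 -0.6807] size [0.0754 0.2394] ang 11.53 z 0.063 px [ 27 209] [116 266]
ctr [0.4763 0.2271] size [0.0559 0.1626] ang 8.46 z 0.063 px [351 154] [392 183]
handle 35 [0.45758158 0.34520474 0.09212423]
t 9.75 tcp [0.4753 0.2088 0.2288] yaw 8.18 tilt 0.08 g 0.996 F [-0.1  0.  -1. ]
[139.8   1.9  -1.3] [-0.07  0.03 -0.  ]
[139.9   2.1 177.7] [-0.07  0.03 -0.  ]
```

View pics/wrist5.png

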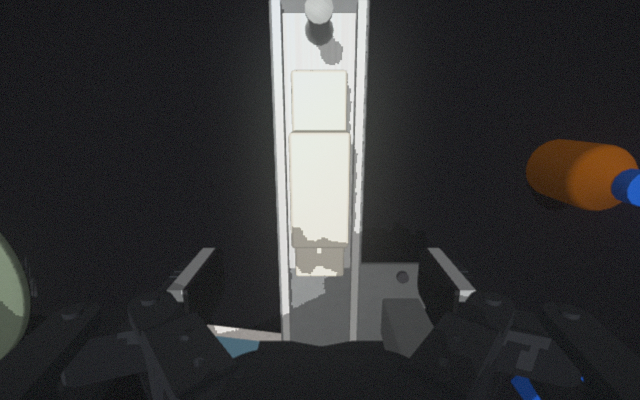

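The wrist view shows the laid brick at (320,190), squarely over the course, with equal course lengths showing at both ends. The offset is about 0.4 mm across and 1 mm along. The handle is at (319,10). Next I move to the handle and grip it.

Emit:
step_arm([
  [40,1,0,0,0,0,85],
  [80,1,0,0,0,0,85],
  [120,1,0,0,0,0,85],
  [140,1,0,0,0,0,85],
  [140,1,0,0,0,0,85],
  [140,1,20,0,0,0,85],
  [140,1,50,0,0,0,85],
  [140,1,70,0,0,0,85],
  [140,1,70,0,0,0,85],
  [140,1,70,0,0,0,85],
])

```text
time_s: 10.58
tcp_pos: [0.4566, 0.3468, 0.1584]
ee_rot: [[-0.142, 0.99, -0.002], [0.99, 0.142, -0.002], [-0.002, -0.002, -1.0]]
ft_force: [0.7, 0.0, 0.2]
grip_width: 0.998
```

Run:
```python
from h import *
c=cam("wrist");W=cloud(c);cv2.imwrite("pics/w6.png",c["image"])
m=(abs(W[...,2]-.093)<.004)&(abs(W[...,0]-.457)<.03)&(abs(W[...,1]-.348)<.03)
ks,_=cv2.findContours(m.astype(np.uint8),cv2.RETR_EXTERNAL,cv2.CHAIN_APPROX_NONE)
if m.sum()>20:
    k=max(ks,key=cv2.contourArea);p=np.array([ray(c,u,v,.094)[:2] for u,v in k[:,0]],np.float32);print(cv2.minEnclosingCircle(p),m.sum(),p.min(0),p.max(0))
go([(.4563,.3475,.051,8.18)])
```

```text
((0.4547465443611145, 0.34932687878608704), 0.011223210021853447) 865 [0.44450936 0.33840206] [0.46549922 0.36043367]
t 10.63 tcp [0.4572 0.3473 0.1596] yaw 8.13 tilt 0.05 g 1.0 F [-0.  -0.1  1.1]
[  0.4  -0.8 108.6] [-0.03  0.04 -0.05]
```

Emit:
step_arm([
  [1,-1,30,0,0,0,85],
  [1,-1,65,0,0,0,85],
  [1,-1,95,0,0,0,85],
  [1,-1,107,0,0,0,85],
  [1,-1,107,0,0,0,60],
  [1,-1,107,0,0,0,30],
  [1,-1,107,0,0,0,10],
  [1,-1,107,0,0,0,10],
  [1,-1,107,0,0,0,10],
  [1,-1,107,0,0,0,10],
  [1,-1,107,0,0,0,10],
  [1,-1,107,0,0,0,10],
  [1,-1,107,0,0,0,10],
])

```text
time_s: 11.72
tcp_pos: [0.4552, 0.349, 0.0536]
ee_rot: [[-0.143, 0.99, -0.001], [0.99, 0.143, 0.001], [0.001, -0.001, -1.0]]
ft_force: [-8.9, -2.4, 18.0]
grip_width: 0.201
```

Run:
```python
from h import *
go([(.4563+.02,.3483-.14,.051,8.18)])
```

```text
t 11.72 tcp [0.4552 0.349  0.0536] yaw 8.19 tilt 0.06 g 0.201 F [-8.9 -2.4 18. ]
[-142.3    0.9    2.5] [-0.04 -0.05  0.01]
```

Emit:
step_arm([
  [-2,-0.5,-1,0,0,0,10],
  [-5,-0.5,-1,0,0,0,10],
  [-10,-0.5,-1,0,0,0,10],
  [-17,-0.5,-1,0,0,0,10],
  [-25,-0.5,-1,0,0,0,10],
  [-34,-0.5,-1,0,0,0,10],
  [-44,-0.5,-1,0,0,0,10],
  [-54,-0.5,-1,0,0,0,10],
  [-64,-0.5,-1,0,0,0,10],
  [-74,-0.5,-1,0,0,0,10],
  [-84,-0.5,-1,0,0,0,10],
  [-94,-0.5,-1,0,0,0,10],
  [-104,-0.5,-1,0,0,0,10],
  [-114,-0.5,-1,0,0,0,10],
  [-124,-0.5,-1,0,0,0,10],
  [-133,-0.5,-1,0,0,0,10],
  [-141,-0.5,-1,0,0,0,10],
  [-147,-0.5,-1,0,0,0,10],
  [-150,-0.5,-1,0,0,0,10],
  [-150,-0.5,-1,0,0,0,10],
])

```text
time_s: 13.38
tcp_pos: [0.477, 0.1979, 0.0537]
ee_rot: [[-0.14, 0.99, 0.0], [0.99, 0.14, -0.001], [-0.001, 0.0, -1.0]]
ft_force: [-0.1, -2.8, 6.5]
grip_width: 0.202
```

Run:
```python
from h import *
go([])
c=cam("wrist");whites(c,.104,tol=.008,amin=100);whites(c,.064,tol=.008,amin=100)
c=cam("top");cv2.imwrite("pics/top7.png",c["image"]);whites(c,.104,tol=.008,amin=100);whites(c,.064,tol=.008,amin=100)
```

```text
t 13.38 tcp [0.477  0.1979 0.0537] yaw 8.06 tilt 0.05 g 0.202 F [-0.1 -2.8  6.5]
ctr [0.4961 0.0835] size [0.0491 0.0473] ang 8.17 z 0.1029 px [263 235] [280 254]
ctr [ 0.7602 -0.1426] size [0.0445 0.0468] ang 62.23 z 0.1029 px [339 147] [354 162]
ctr [ 0.2331 -0.659 ] size [0.0722 0.0304] ang 68.46 z 0.0629 px [509 321] [532 333]
ctr [ 0.2529 -0.6777] size [0.0708 0.2412] ang 11.59 z 0.0629 px [486 300] [562 341]
ctr [0.4883 0.1348] size [0.0493 0.0454] ang 8.24 z 0.0629 px [248 238] [264 256]
```

Emit:
step_arm([
  [-2,0,0,0,0,0,10],
  [-4,0,0,0,0,0,10],
  [-6,0,0,0,0,0,10],
  [-8,0,0,0,0,0,10],
  [-10,0,0,0,0,0,10],
  [-12,0,0,0,0,0,10],
  [-14,0,0,0,0,0,10],
  [-16,0,0,0,0,0,10],
  [-16,0,0,0,0,0,10],
])

```text
time_s: 14.23
tcp_pos: [0.4792, 0.1829, 0.0536]
ee_rot: [[-0.141, 0.99, 0.0], [0.99, 0.141, -0.0], [-0.0, 0.0, -1.0]]
ft_force: [-0.3, -0.5, 5.6]
grip_width: 0.198
```

Emit:
step_arm([
  [-2,0,0,0,0,0,10],
  [-4,0,0,0,0,0,10],
  [-6,0,0,0,0,0,10],
  [-8,0,0,0,0,0,10],
  [-8,0,0,0,0,0,10],
])

```text
time_s: 14.65
tcp_pos: [0.4803, 0.175, 0.0537]
ee_rot: [[-0.141, 0.99, 0.0], [0.99, 0.141, -0.0], [-0.0, 0.0, -1.0]]
ft_force: [-0.6, -0.4, 5.8]
grip_width: 0.2
```

Emit:
step_arm([
  [-1.5,0,0,0,0,0,10],
  [-3,0,0,0,0,0,10],
  [-4,0,0,0,0,0,10],
  [-5,0,0,0,0,0,10],
  [-5,0,0,0,0,0,10],
])

```text
time_s: 15.07
tcp_pos: [0.481, 0.1703, 0.0536]
ee_rot: [[-0.141, 0.99, 0.001], [0.99, 0.141, -0.0], [-0.0, 0.001, -1.0]]
ft_force: [0.5, 1.0, 5.3]
grip_width: 0.204
```

Emit:
step_arm([
  [-1,0,0,0,0,0,10],
  [-2,0,0,0,0,0,10],
  [-3,0,0,0,0,0,10],
  [-3,0,0,0,0,0,10],
])

```text
time_s: 15.4
tcp_pos: [0.4814, 0.1673, 0.0537]
ee_rot: [[-0.141, 0.99, 0.001], [0.99, 0.141, -0.0], [-0.0, 0.0, -1.0]]
ft_force: [0.4, 1.7, 6.3]
grip_width: 0.196
```

Emit:
step_arm([
  [-1,0,0,0,0,0,10],
  [-2,0,0,0,0,0,10],
  [-3,0,0,0,0,0,10],
  [-3,0,0,0,0,0,10],
])

```text
time_s: 15.73
tcp_pos: [0.4815, 0.1671, 0.0537]
ee_rot: [[-0.144, 0.99, 0.0], [0.99, 0.144, 0.003], [0.003, 0.001, -1.0]]
ft_force: [-3.2, 19.2, 4.1]
grip_width: 0.202
```

The carriage met its stop (19 N, no further travel), so it is home. That puts the screw axis near (0.501, 0.028). Next I release the handle and rise.

Emit:
step_arm([
  [2,0,0,0,0,0,10],
  [2,0,0,0,0,0,30],
  [2,0,0,0,0,0,60],
  [2,0,0,0,0,0,60],
  [2,0,0,0,0,0,60],
  [2,0,-30,0,0,0,60],
  [5,0,-70,0,0,0,60],
  [10,0,-110,0,0,0,60],
  [15,0,-150,0,0,0,60],
  [20,-10,-190,0,0,0,60],
  [20,-20,-230,0,0,0,60],
  [20,-40,-270,0,0,0,60],
  [20,-40,-300,0,0,0,60],
  [20,-40,-300,0,0,0,60],
])

```text
time_s: 16.9
tcp_pos: [0.4401, 0.1798, 0.3592]
ee_rot: [[-0.142, 0.99, 0.007], [0.99, 0.142, 0.005], [0.004, 0.007, -1.0]]
ft_force: [-0.2, -0.5, 0.4]
grip_width: 0.706
```

Run:
```python
from h import *
go([])
for n in("wrist","top","scene"):
    c=cam(n);cv2.imwrite(f"pics/{n}8.png",c["image"]);np.savez(f"pics/{n}8.npz",**c)
    W=cloud(c)
    m=(W[...,2]>.215)&(abs(W[...,0]-.51)<.08)&(abs(W[...,1]-.01)<.09)&(W[...,2]<.3)
    print(n,m.sum(),"zmax",np.percentile(W[m][:,2],[50,90,98,99.5]) if m.any() else 0)
    for lo in (.225,.24,.25,.255,.26,.265,.27):
        k=m&(W[...,2]>lo)&(W[...,2]<lo+.01)
        nn,l,st,ce=cv2.connectedComponentsWithStats(k.astype(np.uint8))
        for i in range(1,nn):
            if st[i,4]>12: print(lo,st[i],W[l==i].mean(0).round(4),np.ptp(W[l==i],0).round(3))
```

```text
t 16.9 tcp [0.4401 0.1798 0.3592] yaw 8.16 tilt 0.47 g 0.706 F [-0.2 -0.5  0.4]
wrist 649 zmax [0.21595127 0.21725321 0.22116412 0.2222678 ]
top 323 zmax [0.2576522  0.26230634 0.26364907 0.26461642]
0.25 [292 235  14  11  83] [5.105e-01 4.000e-04 2.570e-01] [0.024 0.033 0.006]
0.255 [281 236  25  14 204] [0.5059 0.018  0.2598] [0.032 0.06  0.009]
0.26 [281 237  13  13 112] [0.5032 0.0283 0.2617] [0.03  0.03  0.005]
scene 395 zmax [0.25678676 0.28222222 0.29642533 0.29897729]
0.225 [320 156   7   4  16] [0.5077 0.0234 0.2287] [0.011 0.018 0.009]
0.24 [319 151  10   6  21] [0.5131 0.0238 0.2446] [0.01  0.031 0.01 ]
0.25 [304 147  25  16 100] [ 0.5138 -0.0015  0.256 ] [0.037 0.08  0.01 ]
0.255 [304 144  25  18 143] [0.5085 0.0088 0.2596] [0.039 0.081 0.01 ]
0.26 [318 144  10   8  62] [0.5026 0.0264 0.2619] [0.029 0.032 0.006]
0.26 [305 156  10   3  16] [ 0.5226 -0.0268  0.2651] [0.013 0.024 0.009]
0.265 [305 154   8   5  21] [ 0.5231 -0.0298  0.2707] [0.014 0.019 0.009]
0.27 [305 153   8   5  24] [ 0.5227 -0.0307  0.2749] [0.015 0.019 0.009]
```

View pics/scene8.png

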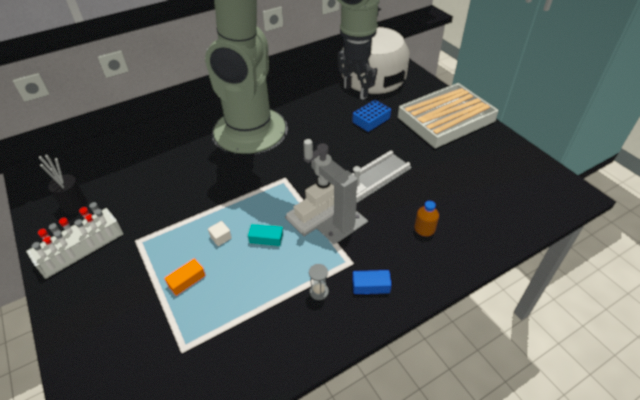

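The scene view shows the brick stack under the screw, the knob upright at (308,147) and the hub at (322,155). The handle is at (357,172) and the bystanders are undisturbed. The arm top at z≈0.257 means the knob top is near 0.313, so I measure the knob with that height range.

Run:
```python
from h import *
S=np.array([.502,.0283]);a=np.radians(8.18);X=np.array([np.cos(a),np.sin(a)]);Y=np.array([-np.sin(a),np.cos(a)])
def show(t,p):
    d=np.array(p[:2])-S;x,y=d@X,d@Y
    print(t,np.round(p,4),"r",np.hypot(x,y).round(4),"crank",(np.arctan2(y,-x)%(2*np.pi)).round(3))
for n in("top","scene"):
    c=dict(np.load(f"pics/{n}8.npz"));W=cloud(c);z=W[...,2]
    m=(z>.263)&(z<.35)&(abs(W[...,0]-.51)<.06)&(abs(W[...,1]+.02)<.05)
    print(n,m.sum(),W[m].mean(0) if m.any() else "",np.percentile(z[m],[2,50,98]) if m.any() else "")
    t=m&(z>.305)
    if t.any(): show(n+" top",W[t].mean(0)); print(t.sum(),np.argwhere(t).mean(0))
c=dict(np.load("pics/top8.npz"));show("ray",ray(c,308.3,237.9,.313))
g=c["image"][225:255,295:325].astype(int);hs=cv2.cvtColor(c["image"],cv2.COLOR_BGR2HSV)[228:248,300:320]
m=(hs[...,1]<40)&(hs[...,2]>170);n,l,st,ce=cv2.connectedComponentsWithStats(m.astype(np.uint8))
for i in range(1,n):
    if st[i,4]>8: print(st[i],ce[i]+[300,228]);show("mask",ray(c,*(ce[i]+[300,228]),.313))
```

```text
top 79 [ 0.51604521 -0.01976899  0.30761192] [0.26311761 0.31303606 0.31590391]
top top [ 0.5168 -0.0246  0.3129] r 0.0549 crank 4.583
70 [237.74285714 308.2       ]
scene 156 [ 0.51991117 -0.0263282   0.29282843] [0.26348439 0.2947308  0.31613658]
scene top [ 0.5182 -0.0277  0.3117] r 0.0582 crank 4.574
53 [143.26415094 307.94339623]
ray [ 0.5164 -0.0248  0.313 ] r 0.055 crank 4.591
[  0   0  20  20 284] [310.49647887 237.75704225]
mask [ 0.5166 -0.03    0.313 ] r 0.0601 crank 4.61
```

The knob measures r = 55 mm exactly, with the crank at about 4.58 rad. The pad should touch at 8.17 and the target is 9.74, so that is 5.15 rad to turn and 16.4 mm to sink. Next I go above the knob.

Run:
```python
from h import *
go([(.47,.08,.37,8.18),(.5165,-.0248,.36,8.18)])
```

```text
t 17.05 tcp [0.439  0.1793 0.3531] yaw 8.16 tilt 0.0 g 0.7 F [-0.1 -0.6  0.5]
[-102.7   16.6  -16.9] [ 0.   -0.   -0.02]
[-213.    47.7   -7. ] [ 0.   -0.   -0.02]
```

Emit:
step_arm([
  [-35,5,-12,0,0,0,60],
  [-70,11,-16,0,0,0,60],
  [-103,17,-17,0,0,0,60],
  [-140,27,-14,0,0,0,60],
  [-175,38,-10,0,0,0,60],
  [-205,46,-8,0,0,0,60],
  [-213,48,-7,0,0,0,60],
  [-213,48,-7,0,0,0,60],
  [-213,48,-7,0,0,0,60],
])

```text
time_s: 17.8
tcp_pos: [0.5165, -0.0246, 0.3591]
ee_rot: [[-0.141, 0.99, -0.002], [0.99, 0.141, -0.001], [-0.0, -0.002, -1.0]]
ft_force: [-1.0, 1.0, -0.2]
grip_width: 0.703
```

Run:
```python
from h import *
go([(.5165,-.0248,.28,8.18)])
c=cam("wrist");cv2.imwrite("pics/w9.png",c["image"]);W=cloud(c);z=W[...,2]
m=(z>.306)&(z<.322)&(abs(W[...,0]-.51)<.04)&(abs(W[...,1]+.02)<.04)
print(m.sum(),W[m].mean(0) if m.any() else "")
if m.any():
    ks,_=cv2.findContours(m.astype(np.uint8),cv2.RETR_EXTERNAL,cv2.CHAIN_APPROX_NONE)
    k=max(ks,key=cv2.contourArea);p=np.array([ray(c,u,v,.313)[:2] for u,v in k[:,0]],np.float32);print(cv2.minEnclosingCircle(p))
```

```text
t 17.8 tcp [ 0.5165 -0.0246  0.3591] yaw 8.11 tilt 0.14 g 0.703 F [-1.   1.  -0.2]
[-0.2  0.1 79.1] [-0.14  0.01 -0.07]
1049 [ 0.51461939 -0.02337309  0.31206083]
((0.514528214931488, -0.023317283019423485), 0.011402396485209465)
```

View pics/w9.png

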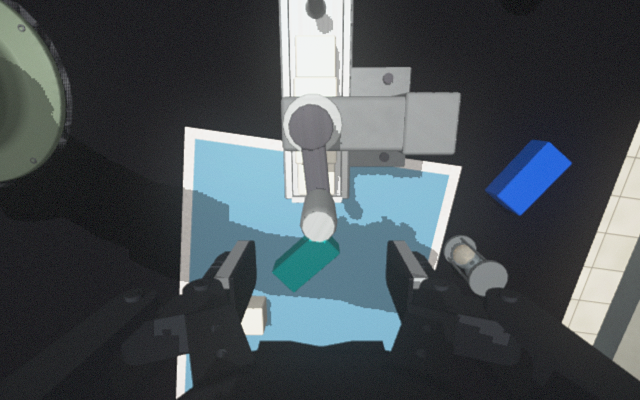

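The wrist view shows the knob's top at (319,226), centred between the open fingers, with the hub at (311,124). Next I descend and grip the knob.

Emit:
step_arm([
  [0.5,-0.7,25,0,0,0,60],
  [0.5,-0.7,50,0,0,0,60],
  [0.5,-0.7,70,0,0,0,60],
  [0.5,-0.7,79,0,0,0,60],
  [0.5,-0.7,79,0,0,0,60],
  [0.5,-0.7,79,0,0,0,40],
  [0.5,-0.7,79,0,0,0,25],
  [0.5,-0.7,79,0,0,0,15],
  [0.5,-0.7,79,0,0,0,15],
  [0.5,-0.7,79,0,0,0,15],
  [0.5,-0.7,79,0,0,0,15],
  [0.5,-0.7,79,0,0,0,15],
])

```text
time_s: 18.85
tcp_pos: [0.5166, -0.024, 0.2825]
ee_rot: [[-0.142, 0.99, 0.002], [0.99, 0.142, 0.001], [0.0, 0.002, -1.0]]
ft_force: [-2.5, -0.1, 8.5]
grip_width: 0.257
```

Run:
```python
from h import *
go([])
p=np.array(readout.observe()["tcp_pos"][:2]);S=np.array([.502,.0283]);a=np.radians(8.18);X=np.array([np.cos(a),np.sin(a)]);Y=np.array([-np.sin(a),np.cos(a)])
d=p-S;print("r",np.hypot(*d),"th",np.arctan2(d@Y,-(d@X))%(2*np.pi))
t0=4.58
for part in range(3):
    print("from",round(t0,2))
    ths=t0+np.array([.03,.09]+[.09+.1*i for i in range(1,18)]) if part==0 else t0+.1*np.arange(1,18)
    r=.055
    print([[round(r*1e3*(np.sin(t)-np.sin(t0)),1),round(-r*1e3*(np.cos(t)-np.cos(t0)),1),round(20/2/np.pi*(t-t0),1)] for t in ths]);t0=ths[-1]
print(t0)
```

```text
t 18.85 tcp [ 0.5166 -0.024   0.2825] yaw 8.17 tilt 0.1 g 0.257 F [-2.5 -0.1  8.5]
r 0.05433066864096422 th 4.583841487835127
from 4.58
[[np.float64(-0.2), np.float64(-1.6), np.float64(0.1)], [np.float64(-0.4), np.float64(-4.9), np.float64(0.3)], [np.float64(-0.4), np.float64(-10.4), np.float64(0.6)], [np.float64(0.2), np.float64(-15.9), np.float64(0.9)], [np.float64(1.3), np.float64(-21.3), np.float64(1.2)], [np.float64(3.0), np.float64(-26.5), np.float64(1.6)], [np.float64(5.2), np.float64(-31.6), np.float64(1.9)], [np.float64(7.9), np.float64(-36.4), np.float64(2.2)], [np.float64(11.0), np.float64(-40.9), np.float64(2.5)], [np.float64(14.6), np.float64(-45.1), np.float64(2.8)], [np.float64(18.5), np.float64(-48.9), np.float64(3.2)], [np.float64(22.9), np.float64(-52.2), np.float64(3.5)], [np.float64(27.5), np.float64(-55.2), np.float64(3.8)], [np.float64(32.4), np.float64(-57.6), np.float64(4.1)], [np.float64(37.6), np.float64(-59.6), np.float64(4.4)], [np.float64(42.9), np.float64(-61.0), np.float64(4.7)], [np.float64(48.3), np.float64(-61.9), np.float64(5.1)], [np.float64(53.8),
[... 1296 characters left out ...]
4.3), np.float64(1.6)], [np.float64(-16.0), np.float64(28.3), np.float64(1.9)], [np.float64(-20.2), np.float64(31.8), np.float64(2.2)], [np.float64(-24.8), np.float64(35.0), np.float64(2.5)], [np.float64(-29.6), np.float64(37.6), np.float64(2.9)], [np.float64(-34.6), np.float64(39.8), np.float64(3.2)], [np.float64(-39.9), np.float64(41.4), np.float64(3.5)], [np.float64(-45.2), np.float64(42.6), np.float64(3.8)], [np.float64(-50.7), np.float64(43.1), np.float64(4.1)], [np.float64(-56.2), np.float64(43.2), np.float64(4.5)], [np.float64(-61.7), np.float64(42.6), np.float64(4.8)], [np.float64(-67.1), np.float64(41.6), np.float64(5.1)], [np.float64(-72.3), np.float64(40.0), np.float64(5.4)]]
9.77
```

Emit:
step_arm([
  [-0.2,-1.6,0.1,0,0,0,15],
  [-0.4,-4.9,0.3,0,0,0,15],
  [-0.4,-10.4,0.6,0,0,0,15],
  [0.2,-15.9,0.9,0,0,0,15],
  [1.3,-21.3,1.2,0,0,0,15],
  [3.0,-26.5,1.6,0,0,0,15],
  [5.2,-31.6,1.9,0,0,0,15],
  [7.9,-36.4,2.2,0,0,0,15],
  [11.0,-40.9,2.5,0,0,0,15],
  [11.0,-40.9,2.5,0,0,0,15],
])

```text
time_s: 19.68
tcp_pos: [0.4741, -0.0187, 0.28]
ee_rot: [[-0.142, 0.99, 0.002], [0.99, 0.142, 0.001], [0.0, 0.002, -1.0]]
ft_force: [-2.9, -0.6, 7.4]
grip_width: 0.25
```

```bash
cat >> h.py <<'E'
def crank():
    p=np.array(readout.observe()["tcp_pos"][:2]);S=np.array([.502,.0283]);a=np.radians(8.18);X=np.array([np.cos(a),np.sin(a)]);Y=np.array([-np.sin(a),np.cos(a)])
    d=p-S;print("r",np.hypot(*d).round(4),"th",(np.arctan2(d@Y,-(d@X))%(2*np.pi)).round(3))
E
python3 - <<'E'
from h import *
go([]);crank()
r=.055;t0=5.37
print([[float(round(r*1e3*(np.sin(t)-np.sin(t0)),1)),float(round(-r*1e3*(np.cos(t)-np.cos(t0)),1)),float(round(20/2/np.pi*(t-t0),1))] for t in t0+.1*np.arange(1,19)])
E
```

```text
t 19.68 tcp [ 0.4741 -0.0187  0.28  ] yaw 8.18 tilt 0.12 g 0.25 F [-2.9 -0.6  7.4]
r 0.0547 th 5.391
[[3.6, -4.2, 0.3], [7.5, -8.0, 0.6], [11.9, -11.4, 1.0], [16.5, -14.3, 1.3], [21.4, -16.8, 1.6], [26.6, -18.7, 1.9], [31.9, -20.1, 2.2], [37.3, -21.0, 2.5], [42.8, -21.4, 2.9], [48.3, -21.2, 3.2], [53.7, -20.4, 3.5], [59.1, -19.1, 3.8], [64.3, -17.3, 4.1], [69.3, -15.0, 4.5], [74.0, -12.2, 4.8], [78.4, -8.9, 5.1], [82.5, -5.2, 5.4], [86.2, -1.1, 5.7]]
```

The arm is tracking the circle with small forces, so I carry on.

Emit:
step_arm([
  [3.6,-4.2,0.3,0,0,0,15],
  [7.5,-8.0,0.6,0,0,0,15],
  [11.9,-11.4,1.0,0,0,0,15],
  [16.5,-14.3,1.3,0,0,0,15],
  [21.4,-16.8,1.6,0,0,0,15],
  [26.6,-18.7,1.9,0,0,0,15],
  [31.9,-20.1,2.2,0,0,0,15],
  [37.3,-21.0,2.5,0,0,0,15],
  [42.8,-21.4,2.9,0,0,0,15],
  [48.3,-21.2,3.2,0,0,0,15],
  [53.7,-20.4,3.5,0,0,0,15],
  [59.1,-19.1,3.8,0,0,0,15],
  [64.3,-17.3,4.1,0,0,0,15],
  [69.3,-15.0,4.5,0,0,0,15],
  [74.0,-12.2,4.8,0,0,0,15],
  [78.4,-8.9,5.1,0,0,0,15],
  [82.5,-5.2,5.4,0,0,0,15],
  [86.2,-1.1,5.7,0,0,0,15],
  [86.2,-1.1,5.7,0,0,0,15],
])

```text
time_s: 21.27
tcp_pos: [0.4618, 0.0671, 0.2742]
ee_rot: [[-0.143, 0.99, 0.002], [0.99, 0.143, 0.001], [0.001, 0.002, -1.0]]
ft_force: [0.5, 3.4, 6.3]
grip_width: 0.254
```

Run:
```python
from h import *
go([]);crank()
r=.055;t0=7.17
print([[float(round(r*1e3*(np.sin(t)-np.sin(t0)),1)),float(round(-r*1e3*(np.cos(t)-np.cos(t0)),1)),float(round(20/2/np.pi*(t-t0),1))] for t in t0+.1*np.arange(1,18)])
c=cam("scene");cv2.imwrite("pics/s10.png",c["image"][90:270,230:470])
```

```text
t 21.27 tcp [0.4618 0.0671 0.2742] yaw 8.21 tilt 0.13 g 0.254 F [0.5 3.4 6.3]
r 0.0558 th 0.911
[[3.3, 4.4, 0.3], [6.1, 9.2, 0.6], [8.4, 14.1, 1.0], [10.2, 19.3, 1.3], [11.4, 24.7, 1.6], [12.2, 30.1, 1.9], [12.4, 35.6, 2.2], [12.0, 41.1, 2.5], [11.1, 46.5, 2.9], [9.6, 51.8, 3.2], [7.7, 57.0, 3.5], [5.2, 61.9, 3.8], [2.3, 66.5, 4.1], [-1.1, 70.9, 4.5], [-4.9, 74.8, 4.8], [-9.1, 78.4, 5.1], [-13.7, 81.5, 5.4]]
```

Emit:
step_arm([
  [3.3,4.4,0.3,0,0,0,15],
  [6.1,9.2,0.6,0,0,0,15],
  [8.4,14.1,1.0,0,0,0,15],
  [10.2,19.3,1.3,0,0,0,15],
  [11.4,24.7,1.6,0,0,0,15],
  [12.2,30.1,1.9,0,0,0,15],
  [12.4,35.6,2.2,0,0,0,15],
  [12.0,41.1,2.5,0,0,0,15],
  [11.1,46.5,2.9,0,0,0,15],
  [9.6,51.8,3.2,0,0,0,15],
  [7.7,57.0,3.5,0,0,0,15],
  [5.2,61.9,3.8,0,0,0,15],
  [2.3,66.5,4.1,0,0,0,15],
  [-1.1,70.9,4.5,0,0,0,15],
  [-4.9,74.8,4.8,0,0,0,15],
  [-9.1,78.4,5.1,0,0,0,15],
  [-13.7,81.5,5.4,0,0,0,15],
  [-13.7,81.5,5.4,0,0,0,15],
])

```text
time_s: 22.82
tcp_pos: [0.5443, 0.0634, 0.2689]
ee_rot: [[-0.141, 0.99, 0.002], [0.99, 0.141, 0.0], [-0.0, 0.002, -1.0]]
ft_force: [0.3, -2.3, 6.4]
grip_width: 0.249
```

Run:
```python
from h import *
go([]);crank()
r=.055;t0=8.87
print([[float(round(r*1e3*(np.sin(t)-np.sin(t0)),1)),float(round(-r*1e3*(np.cos(t)-np.cos(t0)),1)),float(round(20/2/np.pi*(t-t0),1))] for t in t0+np.array([.05,.15,.25,.35,.45,.55,.65,.75,.82,.87])])
c=cam("scene");cv2.imwrite("pics/s11.png",cv2.resize(c["image"][110:250,260:430],None,fx=4,fy=4,interpolation=cv2.INTER_CUBIC))
```

```text
t 22.82 tcp [0.5443 0.0634 0.2689] yaw 8.12 tilt 0.1 g 0.249 F [ 0.3 -2.3  6.4]
r 0.055 th 2.592
[[-2.4, 1.4, 0.2], [-7.3, 3.8, 0.5], [-12.5, 5.7, 0.8], [-17.8, 7.1, 1.1], [-23.2, 7.9, 1.4], [-28.7, 8.2, 1.8], [-34.2, 8.0, 2.1], [-39.6, 7.2, 2.4], [-43.4, 6.3, 2.6], [-46.0, 5.5, 2.8]]
```

View pics/s11.png

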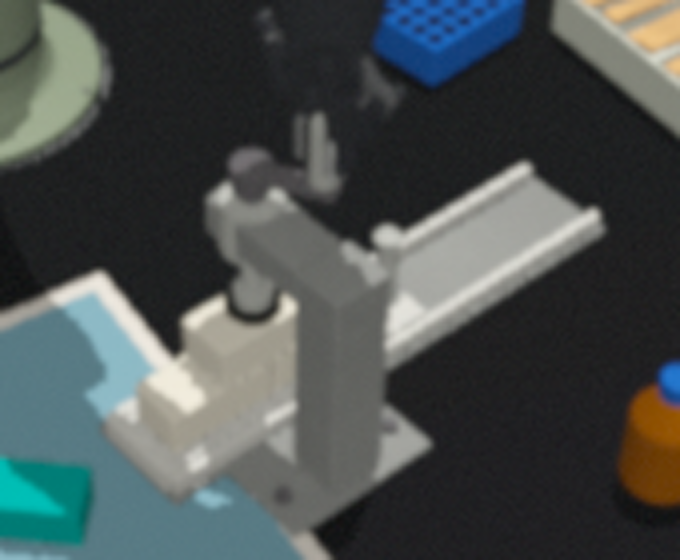

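The crop shows the black pad ring at (252,308) sitting on the brick. The brick is still square on the course, and the fingers are on the knob at (318,160). The crank is at about 8.87, so I finish to 9.74.

Emit:
step_arm([
  [-2.4,1.4,0.2,0,0,0,15],
  [-7.3,3.8,0.5,0,0,0,15],
  [-12.5,5.7,0.8,0,0,0,15],
  [-17.8,7.1,1.1,0,0,0,15],
  [-23.2,7.9,1.4,0,0,0,15],
  [-28.7,8.2,1.8,0,0,0,15],
  [-34.2,8.0,2.1,0,0,0,15],
  [-39.6,7.2,2.4,0,0,0,15],
  [-43.4,6.3,2.6,0,0,0,15],
  [-46.0,5.5,2.8,0,0,0,15],
  [-46.0,5.5,2.8,0,0,0,15],
  [-46.0,5.5,2.8,0,0,0,15],
])

```text
time_s: 23.87
tcp_pos: [0.5557, 0.0192, 0.2661]
ee_rot: [[-0.142, 0.99, 0.001], [0.99, 0.142, 0.0], [0.0, 0.001, -1.0]]
ft_force: [-2.7, -1.5, 7.7]
grip_width: 0.252
```

Run:
```python
from h import *
go([]);crank()
```

```text
t 23.87 tcp [0.5557 0.0192 0.2661] yaw 8.15 tilt 0.08 g 0.252 F [-2.7 -1.5  7.7]
r 0.0544 th 3.453
```

The crank is at 9.74 rad, a quarter turn past touch. Next I let go and rise clear.

Emit:
step_arm([
  [0,0,0,0,0,0,30],
  [0,0,0,0,0,0,40],
  [0,0,0,0,0,0,40],
  [0,0,0,0,0,0,40],
  [0,0,-15,0,0,0,40],
  [0,0,-40,0,0,0,40],
  [0,0,-75,0,0,0,40],
  [0,0,-100,0,0,0,40],
  [-30,0,-110,0,0,0,40],
  [-70,0,-110,0,0,0,40],
  [-110,0,-110,0,0,0,40],
  [-150,0,-110,0,0,0,40],
  [-180,0,-110,0,0,0,40],
  [-180,0,-110,0,0,0,40],
  [-180,0,-110,0,0,0,40],
])

```text
time_s: 25.12
tcp_pos: [0.5807, -0.1606, 0.3747]
ee_rot: [[-0.139, 0.99, -0.0], [0.99, 0.139, -0.001], [-0.0, -0.001, -1.0]]
ft_force: [-0.0, 0.7, -1.4]
grip_width: 0.469
```

Run:
```python
from h import *
go([])
S=np.array([.502,.0283]);a=np.radians(8.18);X=np.array([np.cos(a),np.sin(a)]);Y=np.array([-np.sin(a),np.cos(a)])
for n in("top","scene"):
    c=cam(n);cv2.imwrite(f"pics/{n}12.png",c["image"]);W=cloud(c);z=W[...,2]
    print(n);whites(c,.104,tol=.006,amin=60);whites(c,.04,tol=.008,amin=60)
    m=(z>.285)&(z<.31)&(np.hypot(W[...,0]-S[0],W[...,1]-S[1])<.08)
    if m.any(): p=W[m].mean(0);d=p[:2]-S;print("knob",m.sum(),p,"r",np.hypot(*d),"th",np.arctan2(d@Y,-(d@X))%(2*np.pi)+2*np.pi)
    m=(abs(z-.09)<.006)&(abs(W[...,0]-.4815)<.02)&(abs(W[...,1]-.167)<.02);print("handle",m.sum(),W[m].mean(0) if m.any() else "")
    if n=="scene": cv2.imwrite("pics/s12.png",cv2.resize(c["image"][100:310,190:450],None,fx=3,fy=2.85,interpolation=cv2.INTER_CUBIC))
```

```text
t 25.12 tcp [ 0.5807 -0.1606  0.3747] yaw 8.0 tilt 0.04 g 0.469 F [-0.   0.7 -1.4]
top
ctr [0.4983 0.0681] size [0.0491 0.0164] ang 8.44 z 0.1027 px [273 235] [280 252]
ctr [ 0.5092 -0.0074] size [0.0491 0.0304] ang 9.62 z 0.1027 px [297 231] [308 248]
ctr [ 0.7608 -0.1415] size [0.0424 0.0462] ang 88.56 z 0.1027 px [339 147] [353 162]
knob 67 [0.55738551 0.01864215 0.29646862] r 0.056221250818466365 th 9.740185033001026
handle 44 [0.48371828 0.16642937 0.09287923]
scene
ctr [ 0.7606 -0.1466] size [0.049  0.0475] ang 87.4 z 0.1025 px [309 264] [328 279]
ctr [0.5066 0.0136] size [0.054 0.079] ang 8.07 z 0.1025 px [306 184] [333 200]
ctr [0.0379 0.5613] size [0.2469 0.0987] ang 57.23 z 0.1025 px [346  62] [406  75]
ctr [ 0.4402 -0.3025] size [0.0573 0.051 ] ang 6.39 z 0.0403 px [208 222] [229 239]
ctr [ 0.5299 -0.0159] size [0.1286 0.0534] ang 77.91 z 0.0403 px [294 201] [333 222]
ctr [0.3561 0.678 ] size [0.3205 0.2295] ang 88.15 z 0.0403 px [400 106] [497 141]
ctr [0.0217 0.5118] size [0.1567 0.0454] ang 34.11 z 0.0403 px [348  77] [382  88]
knob 60 [0.55883169 0.0151598  0.29446253] r 0.05833100683850038 th 9.794765602612799
handle 35 [0.48356626 0.16440072 0.09142089]
```

View pics/s12.png

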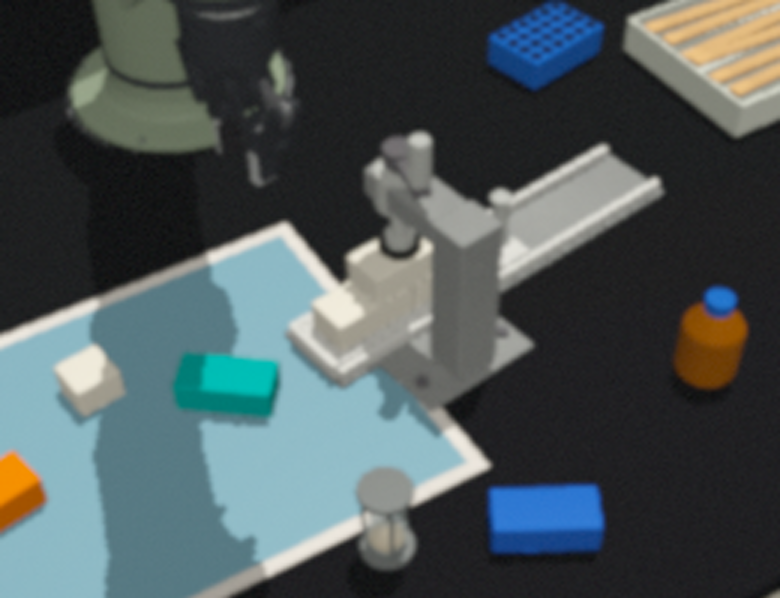

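The crop shows the pad at (400,240) pressing the brick, which is square on the course under the screw. The knob is at (420,155), the fingers are clear, and the half brick, timer and bottle are where they were. The knob now reads 9.74 rad and about 16.5 mm lower, as planned, so I hand in.

```bash
python3 -c "
from h import *
print(ticket.hand_in())"
```

```text
the job is handed in; nothing more can be done
None
```

The job is handed in at about 25 s of the 72 s allowed; no verdict is reported. The long white brick is laid in running bond, the carriage is home, and the screw is snugged a quarter turn past touch and let go.

- **Brick:** after release it lay about 0.4 mm off across and 1 mm off along the course, at the course's angle. After clamping, the two visible ends still put its middle within about 1 mm of the joint.
- **Carriage:** pushed by the handle until it met the stop, with 19 N on the wrist and no further travel.
- **Crank:** turned from 4.58 to 9.74 rad. First touch should be at 8.17 rad, so the pad should press about 17.5 N. The pad force itself was worked out from the crank angle, not measured.
- **Bystanders:** after the job the half brick measured within a few mm of its start and the timer within about 1 cm (the scene view reads coarsely). The bottle was only checked by eye in the last picture.
- **Disagreements:** the wrist and top cameras differed by 1 to 2.5 mm, mostly across the course, so I split the difference. The scene camera put the final crank at 9.79 rad against 9.74 from the top view and the arm.

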